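# Seat the shaker platform on its two pins

### The arm

A 7-joint arm with a two-finger parallel gripper is mounted at the origin on a cart in front of the work surface, level with it; the furniture and walls round the work are solid. World frame = base frame: x ahead of the robot, y to its left, z up, the work surface at z = 0. Lengths are in m, angles in rad, forces in N, time in s.
With the tool pointing down it reaches from about 0.425 to 1.025 m from the base axis. Payload 9.4 kg.
Tool frame: the origin (TCP) lies midway between the tips of the shut fingers; the grasp point (between the pads) lies 19 mm behind it; z points along the fingers, y is the line along which they close (so a half turn about z gives the same grasp; the last joint's range is limited). The gripper opens to 85 mm and grips with 20 to 120 N. Pads are 22 mm wide; open, the fingers measure 114 mm over their backs; the gripper's body (76 mm by 85 mm) begins 54 mm behind the grasp point. The pads swing forward as they close: fully open they stand 13 mm farther back than shut.
Start: joints at [1.269, 0.599, -0.003, 1.599, 0.002, 0.943, -0.08], TCP at [0.162, -0.707, 0.231] pointing down, gripper open.
Joint ranges: [-2.57, 2.57], [-0.35, 1.97], [-1.29, 1.29], [0.11, 2.56], [-1.05, 4.19], [0.11, 1.86], [-2.63, 2.63]. Speed limits (rad/s): [2.22, 2.22, 3.01, 3.01, 3.14, 3.14, 3.14].

### API

Orientations are given as a unit quaternion [x, y, z, w].
In Python, from station import status, eyes, job gives the robot as it stands.
- The arm moves only by the tool jog_arm, never from a script. Its argument "increments" is one flat list of numbers, 5 for each row, row after row: the closure, from 0 (fully open) to 1 (shut), then the shift along the tool's x, y, z in units of 25 mm (1.0 is 25 mm), then the turn about the tool's z in units of 6 degrees (1.0 is 6 degrees). In form: [grip, tx, ty, tz, turn, grip, tx, ty, tz, turn, ...]. A call has 1 to 20 rows; each row is the pose to reach, as a shift and turn from the pose commanded when the call began, along the tool's axes at that moment; what a row does not reach only later rows make up. A row lasts 1/12 s, in which the tool goes at most 41.7 mm and 7.16 degrees, less where a joint would pass 70% of its speed; a pose out of reach is approached as far as the arm can. A call with a gripper value outside its range is refused whole. The fingers move at their own pace and stop on an object; the grip force is fixed at half the most. Time passes only in rows, so rows that repeat a pose let the fingers close. It gives the time, the measured TCP pose, the force, the opening and the grip force at its end, in the units of the state.
- status.get_state(): the state, without advancing time (a new reading comes with each control period).
- eyes.capture(name): name is "scene" or "top" or "wrist"; returns the picture (480x640x3 uint8, blue, green, red); there is no depth.
- eyes.camera_model(name): a dict with "mtx" (3x3 intrinsics, pixels), "rvec" (rotation vector, rad) and "tvec" (3), from world to camera coordinates, as OpenCV has them. Camera axes: x right, y down, z forward; pixel columns grow to the right and rows downward; lengths in m; the calibration is good to about 2 mm. A picture is of the moment at which its call begins: read the wrist's pose just before it. camera_model takes no time and is no camera call; for the wrist camera it gives the pose at the moment of the call.
- job.hand_in(): hands the job in; it is judged then, once.
Trained networks look in the newest picture that a camera, given by its name, has taken for a name from the list of things; names that differ only in an ending like _2 or _b are one class to them, and where a whole thing is asked for, a point or a joint stands for the part that bears it (a point fixed in the world has none). Each returns a list of dicts, best first, with "score" (0 to 1); they miss things now and then, are a little off and sometimes report something else, mostly with a low value. They report only what shows in the picture. A call takes as long as a camera call.
- eyes.recognise(query, camera): "pixel" ([row, column] in pixels, amid what is visible of it).
- eyes.landmark_of(query, camera): "pixel" ([row, column] in pixels: a listed point, or the origin of a listed thing).
The state is a dict: "t": time; "joints": joint angles; "joint_vel": joint speeds; "joint_torque": joint torques, N m; "tcp_pos": TCP position; "eef_rot": TCP orientation; "ft_force": force on the tool from outside, world axes, zero at the start; "moment": the same for the moment, N m; "width": finger opening in m; "finger_force": force on a finger pad.
Only numpy, scipy, OpenCV 4.12 (cv2) and the standard library are available. Lean on these libraries where they do the work, as an engineer would, in place of code of your own. Each camera call takes 0.05 s, during which the arm holds its last target. There are 200 camera calls.

### The job

The loose metal platform of the bench shaker is lying crooked, propped up on the two locating pins of the shaker's deck. Nudge it with the fingertips, back towards the blue upstand and sideways, until both of its holes drop over the pins and it lies flat on the deck; push only, never lift it or stand it on edge. Leave the vials, pill bottle, syringe and scissors around it where they are.

Things in the scene. Friction and masses are not known exactly. Their poses are not given: they have to be found in the camera images.
- shaker: Low white bench shaker, fixed, 200 x 280 x 30 mm (x, y, z); origin at the centre of its underside, x to its back, y to its left, z up; may be turned a little. Its flat grey deck, 30 mm above the origin, spans x -95 to 85 and y -135 to 135 mm. Along the back stands a blue upstand as wide as the deck: front face at x = +85 mm, 23 mm tall above the deck.
- pin_left (a point): Tip of the left brass locating pin, which stands on the deck at x = 43.5, y = +32 mm of the shaker: 10 mm in diameter, 10 mm tall, tapering above its lowest 4 mm to a tip 3 mm across, so that it draws in a hole that is within about 4 mm. The tip is 40 mm above the shaker's underside; axes as the shaker's.
- pin_right (a point): The same for the right pin, at y = -32 mm.
- platform: Loose aluminium plate, dark ribbed mat on its front half, 120 x 150 x 12 mm (x, y, z), 0.3 kg; origin at the centre of its underside, x to its back edge, y to its left. Starts front edge on the deck, back propped on the pins. Seated: origin at x 23.5, y 0, z 30 mm of the shaker, square and flat, back edge 1.5 mm off the upstand; slid along the upstand it meets both pins.
- hole_left (a point): Centre of the left through hole (13 mm in diameter) at the platform's underside, at x = +20, y = +32 mm of the platform.
- hole_right (a point): Centre of the right through hole (13 mm in diameter) at the platform's underside, at x = +20, y = -32 mm of the platform.
- vial_blue: Bystander: small white vial with a blue cap, 24 mm across, 48 mm tall, standing left of the shaker; origin at its underside.
- vial_green: Bystander: small white vial with a green cap, 24 mm across, 48 mm tall, standing left of the shaker; origin at its underside.
- vial_red: Bystander: small white vial with a red cap, 22 mm across, 52 mm tall, standing right of the shaker; origin at its underside.
- pill_bottle: Bystander: amber pill bottle with a dark green cap, 45 mm across, 72 mm tall, standing right of the shaker; origin at its underside.
- syringe: Bystander: syringe 167 mm long, 25 mm across, lying in front of the shaker; origin at the middle of its underside.
- scissors: Bystander: blue-handled scissors 199 mm long, 9 mm high, lying at the left; origin at the middle of the underside.

How it is judged:
At the end, for the whole second after the job is handed in: Both holes are over their own pins (within 3 mm sideways), the platform lies flat on the deck (hole undersides within 1.5 mm of the deck, tilt under 0.02 rad) and at rest, and the bystanders are where they were (horizontal distance between hole_left and pin_left below 0.003 m and horizontal distance between hole_right and pin_right below 0.003 m and z of each of hole_left, hole_right in the frame of shaker below 0.0315 m and angle between platform's own z axis and vertical below 0.02 rad and linear speed of platform below 0.01 m/s); the robot touches nothing.
It fails at once if the platform is lifted (its centre rises more than 20 mm above its seated height) (z of platform in the frame of shaker above 0.05 m).
It fails at once if the platform is stood on edge or tipped (more than 0.3 rad) (angle between platform's own z axis and vertical above 0.3 rad).
It fails at once if a bystander is moved more than 20 mm (distance of any of vial_blue, vial_green, vial_red, pill_bottle, syringe, scissors from where it was at the start of the episode above 0.02 m).
It fails at once if a standing bystander is knocked over (angle between any of vial_blue, vial_green, vial_red, pill_bottle's own z axis and vertical above 0.5 rad).
It also fails if it takes over 51 s, if anything falls off the work surface, if the arm or the gripper's body presses on something with over 40 N, if the wrist force passes 120 N, or if a joint passes its speed limit or range.

## Working session

There is one attempt and no reset: what is moved stays moved. The work goes in short steps, Python scripts to look and compute and a tool call to move; the robot and the scene stay as the last step left them, time stands still between calls to the robot, and variables do not carry over. Pictures are saved under pics/ and viewed, at most 10 in all, crops included, and the job is handed in when it is done.

Besides the shell and the picture viewer there is one more tool, called after ">>>" by a JSON object that holds its "api" and its "payload", one argument or row to a line. jog_arm: Moves the arm, as the interface text tells. Its arguments: {"type":"object","properties":{"increments":{"type":"array","items":{"type":"number"}}},"required":["increments"]}

```bash
mkdir -p pics; cat > h.py <<'E'
import numpy as np, cv2
from station import status, eyes, job
def ray(cam,px):
    m=eyes.camera_model(cam); R=cv2.Rodrigues(np.array(m["rvec"],float))[0]; t=np.array(m["tvec"],float).ravel()
    d=R.T@np.linalg.inv(np.array(m["mtx"]))@np.array([px[1],px[0],1.0]); return -R.T@t,d
def at(cam,px,z):
    o,d=ray(cam,px); return o+d*(z-o[2])/d[2]
def proj(cam,P):
    m=eyes.camera_model(cam); return cv2.projectPoints(np.array(P,float).reshape(-1,3),np.array(m["rvec"],float),np.array(m["tvec"],float),np.array(m["mtx"],float),None)[0].reshape(-1,2)
E
python3 - <<'E'
from h import *
np.set_printoptions(precision=4,suppress=True)
Z={'shaker':0,'pin_left':.04,'pin_right':.04,'platform':.036,'hole_left':.04,'hole_right':.04}
for c in ['top','scene']:
    im=eyes.capture(c); cv2.imwrite(f'pics/{c}0.png',im)
    for n in Z:
        for r in eyes.landmark_of(n,c)[:2]: print(c,n,r['pixel'],round(r['score'],2),at(c,r['pixel'],Z[n]))
s=status.get_state(); print(s['t'],s['tcp_pos'],s['eef_rot'],s['ft_force'])
E
```

```text
top shaker [227.2, 344.1] 0.93 [0.5384 0.0179 0.    ]
top shaker [209.2, 353.7] 0.47 [ 0.5832 -0.0064  0.    ]
top pin_left [205.6, 325.1] 0.78 [0.5865 0.0635 0.04  ]
top pin_left [220.5, 225.3] 0.21 [0.5529 0.3051 0.04  ]
top pin_right [225.6, 344.2] 0.56 [0.5375 0.0181 0.04  ]
top platform [214.0, 318.7] 0.58 [0.5669 0.0792 0.036 ]
top platform [217.9, 332.4] 0.57 [0.557  0.0462 0.036 ]
top hole_left [211.5, 318.9] 0.55 [0.5724 0.0785 0.04  ]
top hole_right [213.5, 345.2] 0.6 [0.5668 0.0154 0.04  ]
scene shaker [248.8, 341.0] 0.93 [0.5441 0.0339 0.    ]
scene pin_left [218.6, 346.3] 0.66 [0.5891 0.051  0.04  ]
scene pin_left [231.7, 353.0] 0.55 [0.5667 0.021  0.04  ]
scene pin_right [231.3, 367.8] 0.88 [ 0.584  -0.0029  0.04  ]
scene platform [235.3, 334.2] 0.87 [0.5409 0.0488 0.036 ]
scene hole_left [216.6, 329.5] 0.8 [0.5746 0.0826 0.04  ]
scene hole_right [232.6, 353.0] 0.92 [0.5647 0.0198 0.04  ]
0.7 [ 0.1616 -0.7068  0.2313] [ 0.9937  0.1122 -0.      0.    ] [ 0.0815  0.5199 -0.321 ]
```

```bash
python3 -c "
import cv2
a=cv2.imread('pics/top0.png')[130:310,200:440];b=cv2.imread('pics/scene0.png')[150:330,220:460]
cv2.imwrite('pics/a.png',cv2.resize(a,None,fx=3.3,fy=3.3,interpolation=2));cv2.imwrite('pics/b.png',cv2.resize(b,None,fx=3.3,fy=3.3,interpolation=2))"
```

```text
(no output)
```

View pics/a.png

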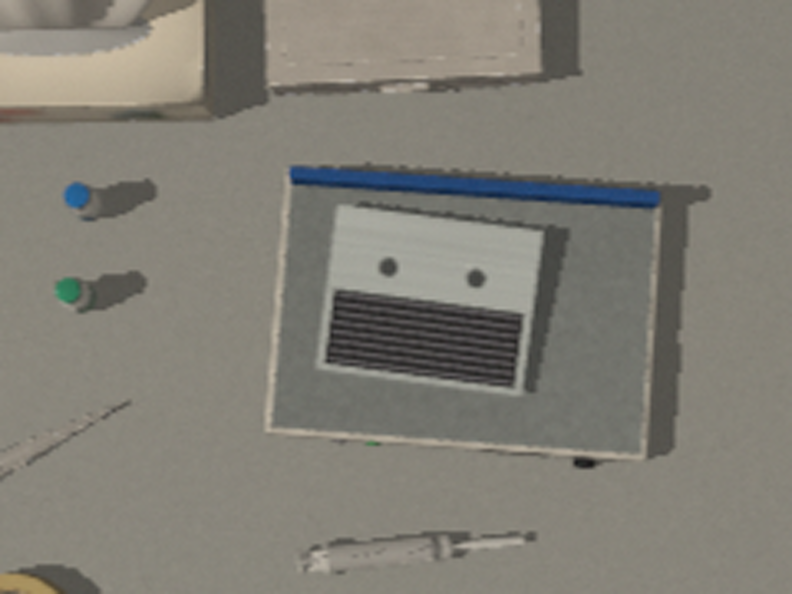

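View pics/b.png

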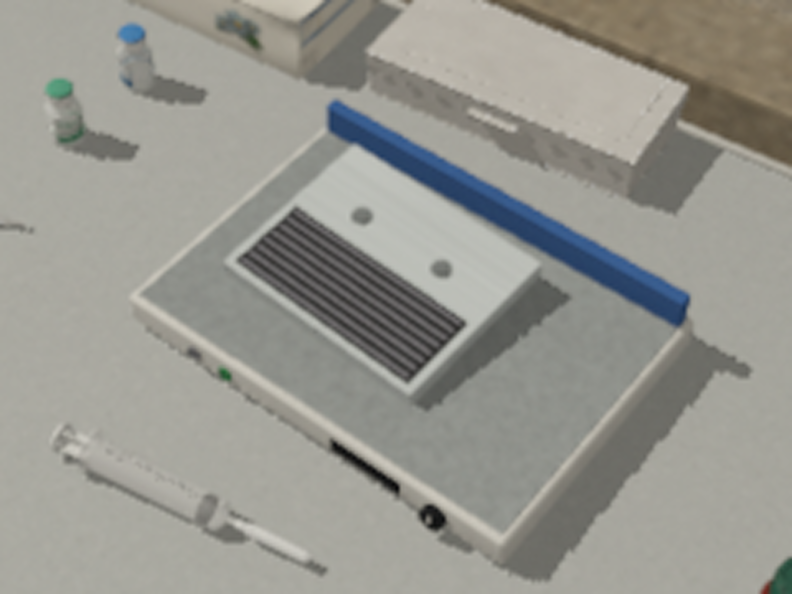

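The top view shows the platform turned about 3° clockwise from the shaker, left of and in front of its seat. The holes are at about (388,266) and (475,278) in the crop and the upstand runs from (290,172) to (660,198). I'll move to a hover in front of it and measure with the wrist camera.

>>> {"api": "jog_arm", "payload": {
  "increments": [0,16,-9,0,2.8,0,16,-9,0,2.8,0,16,-9,0,2.8,0,16,-9,0,2.8,0,16,-9,0,2.8,0,16,-9,0,2.8,0,16,-9,0,2.8,0,16,-9,0,2.8,0,16,-9,0,2.8,0,16,-9,0,2.8,0,18.8,-26.8,0,2.8,0,18.8,-26.8,0,2.8,0,18.8,-26.8,0,2.8,0,18.8,-26.8,0,2.8,0,18.8,-26.8,0,2.8,0,18.8,-26.8,0,2.8,0,18.8,-26.8,0,2.8,0,18.8,-26.8,0,2.8,0,18.8,-26.8,0,2.8,0,18.8,-26.8,0,2.8]
}}

```text
t: 2.37
tcp_pos: [0.4701, -0.0081, 0.2316]
eef_rot: [0.999, -0.034, 0.0, -0.0]
ft_force: [0.7, -0.4, -0.4]
width: 0.0852
finger_force: 0.0
```

```bash
python3 - <<'E'
from h import *
np.set_printoptions(precision=4,suppress=True)
s=status.get_state(); print(s['t'],s['tcp_pos'],s['eef_rot'],s['ft_force'])
im=eyes.capture('wrist'); cv2.imwrite('pics/w0.png',im)
Z={'pin_left':.04,'pin_right':.04,'hole_left':.04,'hole_right':.04}
for n in Z:
  for r in eyes.landmark_of(n,'wrist')[:2]: print(n,r['pixel'],round(r['score'],2),at('wrist',r['pixel'],Z[n]))
E
```

```text
2.3667 [ 0.4701 -0.0081  0.2316] [ 0.9994 -0.0343  0.0005 -0.    ] [ 0.6827 -0.4369 -0.406 ]
hole_left [88.0, 195.9] 0.72 [0.5723 0.0776 0.04  ]
hole_right [94.6, 278.0] 0.64 [0.5635 0.014  0.04  ]
```

View pics/w0.png

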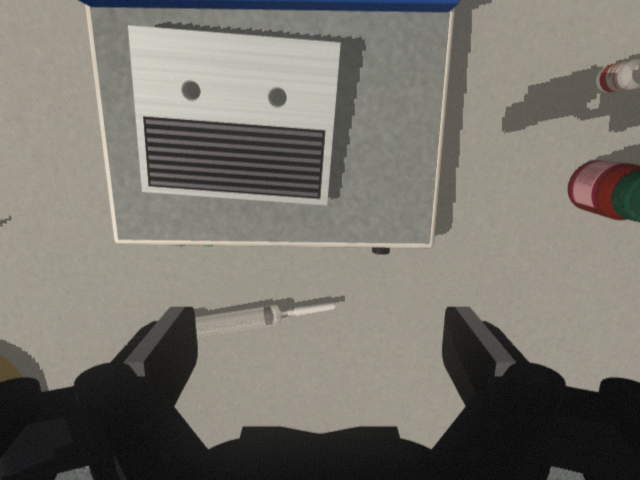

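The wrist view shows the shaker's front corners at (116,242) and (432,245), with the foot of the upstand at (88,8) and (458,10). The platform's top corners are at (128,26), (341,42), (327,200) and (143,188), and its holes at (191,90) and (278,97). I'll fit both poses from these points.

```bash
cat > fit.py <<'E'
from h import *
from scipy.optimize import least_squares
np.set_printoptions(precision=4,suppress=True)
def T(p,P):
    x,y,z,yaw,tilt=p; P=np.array(P,float); c,s=np.cos(tilt),np.sin(tilt)
    Q=np.c_[P[:,0]*c-P[:,2]*s,P[:,1],P[:,0]*s+P[:,2]*c]; c,s=np.cos(yaw),np.sin(yaw)
    return np.c_[c*Q[:,0]-s*Q[:,1]+x,s*Q[:,0]+c*Q[:,1]+y,Q[:,2]+z]
def fit(obs,free,p0):
    def res(q):
        p=np.array(p0,float);p[free]=q
        return np.concatenate([(proj(c,T(p,[P]))[0]-np.array(px))for c,P,px in obs])
    r=least_squares(res,np.array(p0)[free],loss='soft_l1');p=np.array(p0,float);p[free]=r.x
    return p,r.fun.reshape(-1,2)
def cr(a,b,ox,oy): return ((a+.5)/3.3-.5+ox,(b+.5)/3.3-.5+oy)
E
cat > r.py <<'E'
from fit import *
S=lambda c,l:[(c,P,px) for P,px in l]
sh=S('wrist',[((-.1,.14,.03),(116,242)),((-.1,-.14,.03),(432,245)),((.085,.14,.03),(89,8)),((.085,-.14,.03),(457,10))])
sh+=S('top',[((-.1,.14,.03),cr(267,431,200,130)),((-.1,-.14,.03),cr(645,458,200,130))])
sh+=S('scene',[((-.1,.14,.03),cr(133,297,220,150)),((-.1,-.14,.03),cr(500,543,220,150)),((.085,.135,.053),cr(330,110,220,150)),((.085,-.135,.053),cr(682,303,220,150))])
ps,e=fit(sh,[0,1,3],[.54,.02,0,-.07,0]);print(ps);print(e)
a=.060;b=.075;h=.012
pl=S('wrist',[((a,b,h),(128,26)),((a,-b,h),(341,42)),((-a,b,h),(141,192)),((-a,-b,h),(327,200)),((.02,.032,h),(191,90)),((.02,-.032,h),(278,97))])
pl+=S('top',[((a,b,h),cr(337,205,200,130)),((a,-b,h),cr(545,229,200,130)),((-a,b,h),cr(318,366,200,130)),((-a,-b,h),cr(521,393,200,130)),((.02,.032,h),cr(388,266,200,130)),((.02,-.032,h),cr(475,278,200,130))])
pl+=S('scene',[((a,b,h),cr(355,147,220,150)),((a,-b,h),cr(541,268,220,150)),((-a,b,h),cr(226,262,220,150)),((-a,-b,h),cr(410,390,220,150)),((.02,.032,h),cr(362,216,220,150)),((.02,-.032,h),cr(441,269,220,150))])
pp,e=fit(pl,[0,1,2,3,4],[.55,.05,.037,-.1,.1]);print(pp);print(e)
c,s=np.cos(ps[3]),np.sin(ps[3]);d=pp[:2]-ps[:2]
print('plate in shaker mm',1e3*np.array([c*d[0]+s*d[1],-s*d[0]+c*d[1]]),'rel yaw',pp[3]-ps[3])
print('front edge mid',T(pp,[(-a,0,0)]))
E
python3 r.py
```

```text
[ 0.5415  0.0224  0.     -0.0819  0.    ]
[[-4.7803  1.3184]
 [ 3.0388  2.4574]
 [-7.8533 -4.0848]
 [-0.1113 -0.3416]
 [ 0.7769  1.2128]
 [ 2.8387  1.7198]
 [-0.5866 -0.4292]
 [ 3.3682  1.2942]
 [-0.0151 -1.2248]
 [ 2.4844  0.7375]]
[ 0.5472  0.0485  0.0348 -0.1366  0.068 ]
[[-0.3172 -0.5715]
 [-2.048  -0.7585]
 [-0.5315 -0.1605]
 [-0.432   4.3681]
 [-0.3522 -0.0864]
 [-1.1008 -0.8657]
 [ 1.7444  1.2393]
 [ 0.9769  1.6535]
 [ 1.044   2.1077]
 [ 1.9583  1.9235]
 [ 1.9336  1.4947]
 [ 2.1589  1.1821]
 [ 0.4528  0.572 ]
 [ 1.1014 -0.209 ]
 [-0.3514  0.4094]
 [ 1.1729  2.111 ]
 [ 1.0679  1.0164]
 [ 1.4807  0.8705]]
plate in shaker mm [ 3.5035 26.5077] rel yaw -0.05462747388741776
front edge mid [[0.4879 0.0567 0.0307]]
```

>>> {"api": "jog_arm", "payload": {
  "increments": [0,-1,-2.5,0,0.07,0,-1,-2.5,0,0.07,0,-1,-2.5,3,0.07,0,-1,-2.5,6,0.07,0,-1,-2.5,7.5,0.07,0,-1,-2.5,8.3,0.07,0,-1,-2.5,8.3,0.07,0,-1,-2.5,8.3,0.07,0,-1,-2.5,8.3,0.07]
}}

```text
t: 3.37
tcp_pos: [0.4493, 0.0518, 0.0212]
eef_rot: [0.999, -0.039, -0.002, 0.001]
ft_force: [1.4, -0.6, -0.4]
width: 0.0853
finger_force: 0.0
```

```bash
python3 - <<'E'
from h import *
s=status.get_state(); print(s['t'],s['tcp_pos'],s['eef_rot'],s['ft_force'],s['joints'])
im=eyes.capture('wrist'); cv2.imwrite('pics/w1.png',im)
E
```

```text
3.3667 [0.44934979 0.05178739 0.02115598] [ 0.99921812 -0.03945345 -0.0022943   0.00114126] [ 1.35721885 -0.62635737 -0.42391876] [-0.2387785   0.67706367 -0.00320073  2.36236107  0.02734742  0.1072516
 -1.91819997]
```

View pics/w1.png

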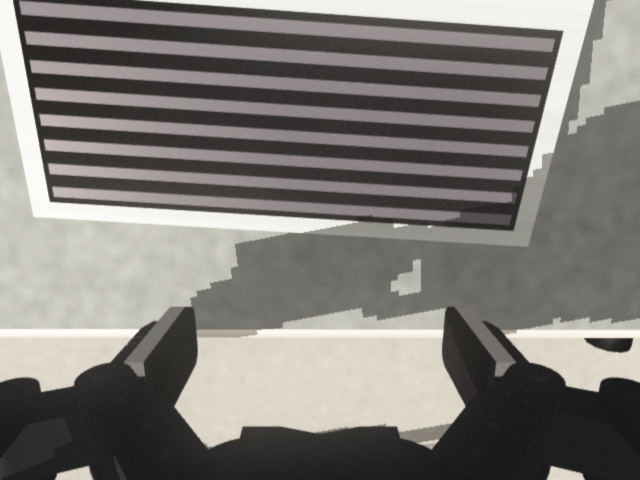

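The shaker's front edge is level in this view (row 332), so the tool is square with it. The tips stand just above the deck in front of the platform's front edge, which runs from (35,215) to (528,245). I'll push back slowly.

>>> {"api": "jog_arm", "payload": {
  "increments": [0,0.2,0,0,0,0,0.4,0,0,0,0,0.55,0,0,0,0,0.7,0,0,0,0,0.8,0,0,0,0,0.9,0,0,0,0,1.0,0,0,0,0,1.1,0,0,0,0,1.2,0,0,0,0,1.3,0,0,0,0,1.4,0,0,0,0,1.5,0,0,0,0,1.6,0,0,0,0,1.6,0,0,0,0,1.6,0,0,0]
}}

```text
t: 4.67
tcp_pos: [0.4904, 0.0512, 0.0238]
eef_rot: [0.999, -0.038, 0.001, -0.0]
ft_force: [-0.6, -0.2, 0.7]
width: 0.0856
finger_force: 0.2
```

```bash
python3 - <<'E'
from h import *
s=status.get_state(); print(s['t'],s['tcp_pos'],s['eef_rot'],s['ft_force'])
a=eyes.capture('top')[130:310,230:410];b=eyes.capture('scene')[180:330,250:440]
w=cv2.resize(eyes.capture('wrist'),(400,300))
cv2.imwrite('pics/c2.png',np.vstack([np.hstack([cv2.resize(a,(400,300),interpolation=2),cv2.resize(b,(400,300),interpolation=2)]),np.hstack([w,w*0])]))
E
```

```text
4.6667 [0.49040297 0.05118566 0.02377301] [ 9.99283485e-01 -3.78425364e-02  6.55186047e-04 -1.71946490e-04] [-0.5554984  -0.20190913  0.65931108]
```

View pics/c2.png

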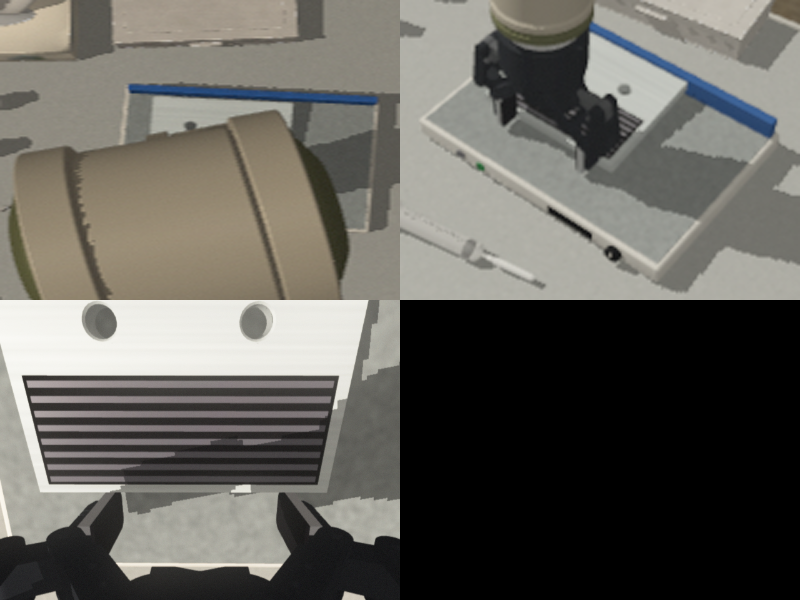

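The platform is now square with the tool, both fingertips are on its front edge (wrist row ~490), and a gap to the upstand remains. I'll continue.

>>> {"api": "jog_arm", "payload": {
  "increments": [0,0.08,0,0,0,0,0.16,0,0,0,0,0.2,0,0,0,0,0.2,0,0,0]
}}

```text
t: 5.15
tcp_pos: [0.4946, 0.0506, 0.0237]
eef_rot: [0.999, -0.038, -0.0, 0.0]
ft_force: [-1.6, -0.2, 0.3]
width: 0.0853
finger_force: 0.8
```

>>> {"api": "jog_arm", "payload": {
  "increments": [0,0.04,0,0,0,0,0.08,0,0,0,0,0.08,0,0,0]
}}

```text
t: 5.4
tcp_pos: [0.4959, 0.0505, 0.0237]
eef_rot: [0.999, -0.038, -0.001, 0.0]
ft_force: [-4.7, 0.4, 1.9]
width: 0.085
finger_force: 2.2
```

>>> {"api": "jog_arm", "payload": {
  "increments": [0,0.04,0,0,0,0,0.08,0,0,0,0,0.08,0,0,0]
}}

```text
t: 5.65
tcp_pos: [0.496, 0.0504, 0.0235]
eef_rot: [0.999, -0.038, -0.002, 0.0]
ft_force: [-8.2, 2.5, 5.0]
width: 0.085
finger_force: 4.6
```

The force rise with the TCP stalled at x=0.496 shows the platform is against the upstand. Next I'll go round to the left side and turn 90°, so that both fingertips bear on the left edge.

>>> {"api": "jog_arm", "payload": {
  "increments": [0,-0.3,0,0,0,0,-0.6,0,0,0,0,-0.6,0,-1.5,0,0,-0.6,0,-3,0,0.4,0,-2,-3,-2,0.4,1.5,-3,-3,-4,0.4,2.7,-4,-3,-6,0.4,2.7,-4,-3,-8,0.4,2.7,-4,-3,-10,0.4,2.7,-4,-3,-12,0.4,2.7,-4,-3,-14,0.4,2.7,-4,-3,-15,0.4,2.7,-4,-3,-15,0.4,2.7,-4,-3,-15,0.4,2.7,-4,-3,-15,0.4,2.7,-4,-3,-15]
}}

```text
t: 6.98
tcp_pos: [0.5737, 0.1451, 0.0988]
eef_rot: [0.755, 0.656, 0.001, 0.0]
ft_force: [-0.7, -0.4, -0.2]
width: 0.0512
finger_force: 0.0
```

```bash
python3 - <<'E'
from h import *
np.set_printoptions(precision=4,suppress=True)
s=status.get_state(); print(s['t'],s['tcp_pos'],s['eef_rot'],s['width'],np.array(s['joints']))
P,_=s['tcp_pos'],0;d=np.array(P[:2])-[.5415,.0224];print('tcp in shaker',.997*d[0]-.078*d[1],.078*d[0]+.997*d[1])
b=eyes.capture('scene')[180:330,240:440]
w=cv2.resize(eyes.capture('wrist'),(400,300))
cv2.imwrite('pics/c3.png',np.hstack([cv2.resize(b,(400,300),interpolation=2),w]))
E
```

```text
6.9833 [0.5737 0.1451 0.0988] [0.755  0.6557 0.0007 0.0001] 0.05121516545542669 [-0.0564  0.6477 -0.4267  1.9991  0.466   0.5888 -0.9406]
tcp in shaker 0.02251403410819232 0.1248376444047826
```

View pics/c3.png

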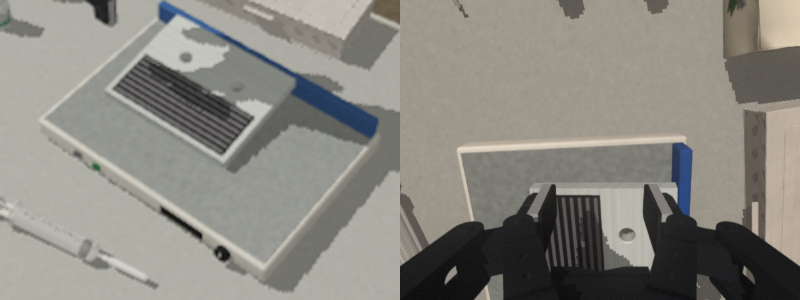

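The platform lies against the upstand. Its left edge is near row 187 of the wrist view, and the tool still lacks about 3.5° of turn. I'll check the left edge's position before going down.

```bash
python3 - <<'E'
from h import *
for c in (560,640):
  p=at('wrist',(184*1.6,(c-400)*1.6),.046); d=p[:2]-[.5415,.0224];print('edge in shaker',.997*d[0]-.078*d[1],.078*d[0]+.997*d[1])
E
```

```text
edge in shaker -0.011340838052596452 0.11184947489184063
edge in shaker 0.05345203998451717 0.10743702807253067
```

>>> {"api": "jog_arm", "payload": {
  "increments": [0.4,0,0.1,0,-0.6,0.4,0,0.1,0,-0.6,0.4,0,0.1,0,-0.6]
}}

```text
t: 7.33
tcp_pos: [0.576, 0.1445, 0.0987]
eef_rot: [0.738, 0.675, 0.0, -0.0]
ft_force: [0.9, -0.5, -0.3]
width: 0.0513
finger_force: 0.0
```

>>> {"api": "jog_arm", "payload": {
  "increments": [0.4,0.3,-0.1,0,-0.1,0.4,0.3,-0.1,1.2,-0.1,0.4,0.3,-0.1,2.2,-0.1,0.4,0.3,-0.1,2.7,-0.1,0.4,0.3,-0.1,2.7,-0.1,0.4,0.3,-0.1,2.7,-0.1]
}}

```text
t: 7.83
tcp_pos: [0.5736, 0.1529, 0.0311]
eef_rot: [0.733, 0.681, -0.001, -0.0]
ft_force: [-0.1, -0.3, -0.0]
width: 0.0512
finger_force: 0.0
```

>>> {"api": "jog_arm", "payload": {
  "increments": [0.4,-0.2,0,0,0,0.4,-0.3,0,0,0,0.4,-0.4,0,0,0,0.4,-0.5,0,0,0,0.4,-0.6,0,0,0,0.4,-0.7,0,0,0,0.4,-0.8,0,0,0,0.4,-0.9,0,0,0,0.4,-1.0,0,0,0,0.4,-1.1,0,0,0,0.4,-1.2,0,0,0,0.4,-1.2,0,0,0,0.4,-1.2,0,0,0]
}}

```text
t: 8.92
tcp_pos: [0.5716, 0.1213, 0.031]
eef_rot: [0.733, 0.68, -0.001, 0.0]
ft_force: [1.0, 0.2, -0.1]
width: 0.0513
finger_force: 0.0
```

```bash
python3 - <<'E'
from h import *
s=status.get_state();d=np.array(s['tcp_pos'][:2])-[.5415,.0224];print('tcp in shaker',.997*d[0]-.078*d[1],.078*d[0]+.997*d[1],s['eef_rot'])
b=eyes.capture('scene')[170:330,240:440]
w=cv2.resize(eyes.capture('wrist'),(400,300))
cv2.imwrite('pics/c4.png',np.hstack([cv2.resize(b,(400,320),interpolation=2)[:300],w]))
E
```

```text
tcp in shaker 0.02227301989259264 0.10092664956934058 [ 7.32759253e-01  6.80487503e-01 -7.77164664e-04  1.77117769e-04]
```

View pics/c4.png

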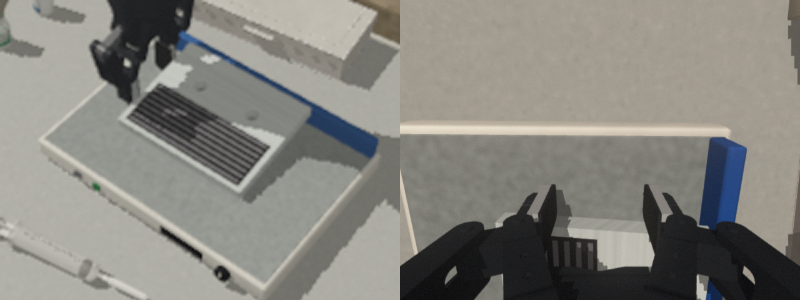

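The platform is sliding along the upstand, with its left edge against the fingers. About 15 mm remain.

>>> {"api": "jog_arm", "payload": {
  "increments": [0.4,-0.08,0,0,0,0.4,-0.16,0,0,0,0.4,-0.24,0,0,0,0.4,-0.32,0,0,0,0.4,-0.4,0,0,0,0.4,-0.4,0,0,0]
}}

```text
t: 9.52
tcp_pos: [0.571, 0.1114, 0.0312]
eef_rot: [0.733, 0.68, -0.0, 0.0]
ft_force: [-0.4, -0.5, -0.1]
width: 0.0512
finger_force: 0.0
```

>>> {"api": "jog_arm", "payload": {
  "increments": [0.4,-0.05,0,0,0,0.4,-0.1,0,0,0,0.4,-0.1,0,0,0]
}}

```text
t: 9.77
tcp_pos: [0.571, 0.1098, 0.0313]
eef_rot: [0.733, 0.681, 0.0, -0.0]
ft_force: [0.3, 0.1, 0.2]
width: 0.0514
finger_force: 0.2
```

```bash
python3 - <<'E'
from h import *
s=status.get_state();d=np.array(s['tcp_pos'][:2])-[.5415,.0224];print('tcp in shaker',.997*d[0]-.078*d[1],.078*d[0]+.997*d[1],s['eef_rot'])
b=eyes.capture('scene')[170:330,240:440]
w=cv2.resize(eyes.capture('wrist'),(400,300))
cv2.imwrite('pics/c5.png',np.hstack([cv2.resize(b,(400,320),interpolation=2)[:300],w]))
E
```

```text
tcp in shaker 0.022546665810865386 0.08947755510116849 [ 7.32547251e-01  6.80716178e-01  9.43953745e-05 -2.62665066e-05]
```

View pics/c5.png

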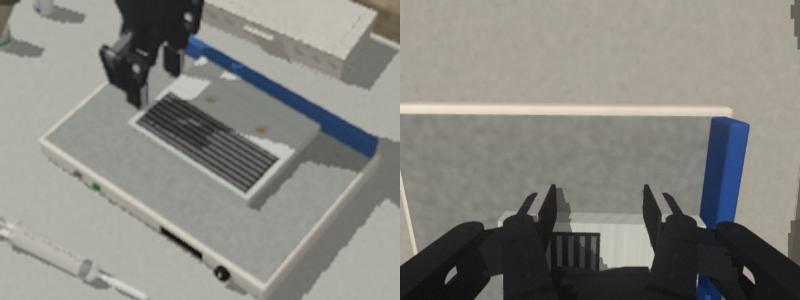

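Brass pins now show in both holes, at (209,99) and (260,129) in the scene crop. A few more millimetres.

>>> {"api": "jog_arm", "payload": {
  "increments": [0.4,-0.04,0,0,0,0.4,-0.08,0,0,0,0.4,-0.08,0,0,0]
}}

```text
t: 10.12
tcp_pos: [0.5705, 0.1085, 0.0313]
eef_rot: [0.732, 0.681, 0.0, -0.0]
ft_force: [-0.5, 3.9, 0.1]
width: 0.0515
finger_force: 1.6
```

>>> {"api": "jog_arm", "payload": {
  "increments": [0.4,-0.04,0,0,0,0.4,-0.08,0,0,0,0.4,-0.08,0,0,0]
}}

```text
t: 10.37
tcp_pos: [0.5703, 0.1081, 0.0313]
eef_rot: [0.732, 0.681, 0.001, -0.001]
ft_force: [-2.8, 7.8, -0.4]
width: 0.0512
finger_force: 3.8
```

```bash
python3 - <<'E'
from h import *
s=status.get_state();d=np.array(s['tcp_pos'][:2])-[.5415,.0224];print('tcp in shaker',.997*d[0]-.078*d[1],.078*d[0]+.997*d[1],s['eef_rot'])
b=eyes.capture('scene')[170:320,270:430]
cv2.imwrite('pics/c6.png',cv2.resize(b,(640,600),interpolation=2))
E
```

```text
tcp in shaker 0.022034042327292357 0.08767743150348109 [ 0.73209215  0.68120403  0.00105675 -0.00101754]
```

View pics/c6.png

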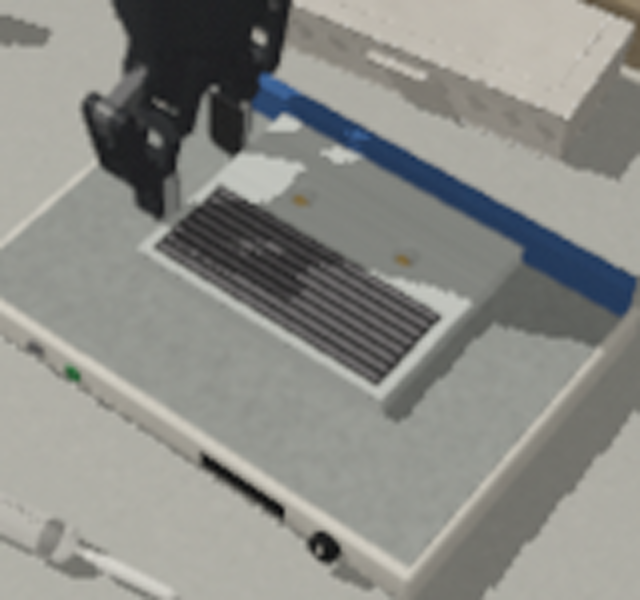

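It stalled with a lateral force of 8 N and both pins are inside the holes, so it has probably seated. I'll retreat and measure.

>>> {"api": "jog_arm", "payload": {
  "increments": [0.4,0.3,0,0,0,0.4,0.6,0,0,0,0.4,0.6,0,-1.5,0,0.4,0.6,0,-3,0,0.4,0.6,-1,-4.5,0,0.4,0.6,-2,-6,0,0.4,0.6,-3,-7,2,0.4,0,-4,-8,4,0.4,-1,-4,-8,6,0.4,-2,-4,-8,8,0.4,-3,-4,-8,10,0.4,-3.5,-4,-8,12,0.4,-3.5,-4,-8,14,0.4,-3.5,-4,-8,15,0.4,-3.5,-4,-8,15,0.4,-3.5,-4,-8,15,0.4,-3.5,-4,-8,15]
}}

```text
t: 11.83
tcp_pos: [0.4646, 0.0259, 0.2315]
eef_rot: [0.998, 0.058, 0.0, 0.0]
ft_force: [-0.2, -0.2, -0.4]
width: 0.0509
finger_force: 0.0
```

```bash
python3 - <<'E'
from h import *
np.set_printoptions(precision=4,suppress=True)
s=status.get_state(); print(s['t'],s['tcp_pos'],s['eef_rot'])
im=eyes.capture('wrist'); cv2.imwrite('pics/w7.png',im)
for c in ('wrist','scene'):
  b=eyes.capture(c)
  for n in ('hole_left','hole_right','pin_left','pin_right'):
    for r in eyes.landmark_of(n,c)[:1]: print(c,n,r['pixel'],round(r['score'],2),at(c,r['pixel'],.03 if 'h' in n[:1] else .04))
b=b[170:320,250:430]
cv2.imwrite('pics/c7.png',np.vstack([cv2.resize(im[:400],(480,300)),cv2.resize(b,(480,300),interpolation=2)]))
E
```

```text
11.8333 [0.4646 0.0259 0.2315] [0.9983 0.0581 0.     0.0002]
wrist hole_left [49.2, 303.0] 0.67 [0.5865 0.0532 0.03  ]
wrist hole_right [66.6, 383.4] 0.72 [ 0.582  -0.0096  0.03  ]
wrist pin_left [47.9, 298.9] 0.97 [0.5853 0.0559 0.04  ]
wrist pin_right [65.9, 382.3] 0.6 [ 0.5808 -0.0077  0.04  ]
scene hole_left [219.0, 344.2] 0.67 [0.5936 0.0587 0.03  ]
scene hole_right [239.2, 367.8] 0.72 [ 0.5739 -0.0097  0.03  ]
scene pin_left [220.6, 343.2] 0.82 [0.5809 0.0533 0.04  ]
scene pin_right [235.8, 367.7] 0.57 [ 0.5738 -0.0088  0.04  ]
```

View pics/c7.png

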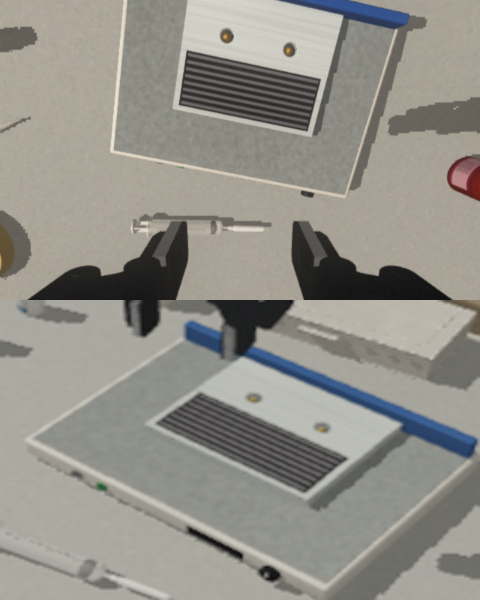

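Both brass pins sit centrally in the holes in both views: wrist crop (227,36) and (289,50), scene crop (254,397) and (321,427). I'll check flatness numerically from the shadow width along the right edge and from the corner fit.

```bash
python3 - <<'E'
from fit import *
S=[.5415,.0224,0,-.078,0]
def sub(c,im,pts):
    p=proj(c,pts).astype(np.float32).reshape(-1,1,2); q=cv2.cornerSubPix(cv2.cvtColor(im,cv2.COLOR_BGR2GRAY),p.copy(),(4,4),(-1,-1),(3,50,.01))
    return p.reshape(-1,2),q.reshape(-1,2)
a,b,h=.06,.075,.012
L=[(a,b,h),(a,-b,h),(-a,b,h),(-a,-b,h)]
T0=T(S,[(.0235,0,.03)])[0]
P0=[*T0,S[3],0]
obs=[]
for c,f in (('wrist','pics/w7.png'),('scene',None)):
    im=cv2.imread(f) if f else eyes.capture(c)
    p,q=sub(c,im,T(P0,L)); print(c,'pred',p.tolist(),'off',(q-p).tolist())
im=cv2.imread('pics/w7.png'); g=cv2.cvtColor(im,cv2.COLOR_BGR2GRAY)
for r in (40,60,80,100,120,140,160): print(r,g[r,400:480].tolist()[::2])
E
```

```text
Traceback (most recent call last):
cv2.error: OpenCV(4.12.0) /io/opencv/modules/imgproc/src/cornersubpix.cpp:99: error: (-215:Assertion failed) Rect(0, 0, src.cols, src.rows).contains(cT) in function 'cornerSubPix'
```

```bash
python3 - <<'E'
from fit import *
P0=[*T([.5415,.0224,0,-.078,0],[(.0235,0,.03)])[0],-.078,0]
a,b,h=.06,.075,.012
im=eyes.capture('scene');cv2.imwrite('pics/s8.png',im)
for nm,f,L in (('scene','pics/s8.png',[(a,-b,h),(-a,b,h),(-a,-b,h)]),('wrist','pics/w7.png',[(a,-b,h),(-a,b,h),(-a,-b,h)])):
    g=cv2.imread(f,0)
    for t,z in ((0,0),(.1,.001)):
        Q=P0.copy();Q[4]=t;Q[2]+=t*.06
        p=proj(nm,T(Q,L)).astype(np.float32).reshape(-1,1,2)
        try:q=cv2.cornerSubPix(g,p.copy(),(4,4),(-1,-1),(3,50,.01)); print(nm,t,p.reshape(-1,2).round(1).tolist(),'off',(q-p).reshape(-1,2).round(1).tolist())
        except cv2.error: print(nm,t,p.reshape(-1,2).round(1).tolist())
for f,rows,c0,c1 in (('w7',(40,70,100,130,160),404,480),('w0',(60,100,140,180),310,386)):
    g=cv2.imread(f'pics/{f}.png',0)
    for r in rows: print(f,r,c0,g[r,c0:c1:2].tolist())
E
```

```text
scene 0 [[401.20001220703125, 231.5], [304.3999938964844, 231.89999389648438], [366.1000061035156, 269.79998779296875]] off [[-0.800000011920929, -0.10000000149011612], [2.799999952316284, -0.5], [-1.5, -2.9000000953674316]]
scene 0.1 [[401.5, 228.0], [304.1000061035156, 232.1999969482422], [365.79998779296875, 270.20001220703125]] off [[-1.100000023841858, 3.4000000953674316], [3.0999999046325684, -0.699999988079071], [-1.2999999523162842, -3.200000047683716]]
wrist 0 [[460.3999938964844, 18.200000762939453], [231.3000030517578, 142.89999389648438], [417.20001220703125, 181.1999969482422]] off [[-3.0, 1.899999976158142], [-1.7000000476837158, 1.5], [-1.399999976158142, -0.4000000059604645]]
wrist 0.1 [[465.3999938964844, 16.200000762939453], [231.10000610351562, 144.0], [416.79998779296875, 182.3000030517578]] off [[0.0, 0.0], [-1.5, 0.30000001192092896], [-1.100000023841858, -1.5]]
w7 40 404 [198, 198, 199, 196, 196, 197, 196, 197, 198, 198, 198, 199, 200, 199, 201, 204, 206, 202, 205, 203, 203, 203, 201, 200, 187, 91, 87, 89, 86, 97, 138, 142, 146, 145, 144, 139, 136, 135]
w7 70 4
[... 828 characters left out ...]
81, 183, 181, 182, 179, 168, 81, 78, 79, 79, 80, 80, 80, 80, 79, 80, 77, 92, 129, 126, 125, 122, 121, 124, 124, 131, 132, 133, 127]
w0 100 310 [188, 188, 186, 187, 189, 190, 184, 185, 187, 187, 191, 188, 186, 96, 82, 85, 82, 79, 82, 79, 81, 83, 125, 134, 130, 126, 131, 133, 132, 128, 129, 128, 130, 129, 129, 124, 123, 126]
w0 140 310 [58, 51, 53, 50, 49, 47, 45, 99, 181, 179, 179, 136, 76, 77, 81, 80, 81, 82, 79, 83, 126, 133, 132, 132, 132, 131, 130, 126, 126, 126, 128, 125, 127, 123, 123, 126, 128, 134]
w0 180 310 [50, 52, 53, 59, 62, 52, 171, 180, 176, 168, 76, 76, 77, 77, 79, 77, 127, 128, 125, 128, 132, 133, 128, 124, 131, 135, 132, 135, 131, 127, 126, 128, 123, 125, 130, 131, 132, 128]
```

The shadow along the right edge is now an even ~9 px from back to front. Before, it tapered from ~23 to ~12 px, so the platform lies flat. Handing in.

```bash
python3 -c "
from station import job
print(job.hand_in())"
```

```text
the job is handed in; nothing more can be done
None
```

The platform has dropped over both pins and, judging by its even edge shadow, lies flat on the deck. The arm is clear, I saw no contact with any bystander, and the job is handed in; the judge's result was not shown.

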